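# Shut and fasten the tiffin box

### The job

Push the open lid of the orange tiffin box fully shut with the fingertips, and only then push the black slide catch on the lid all the way across, so that its steel tongue goes fully home through the steel loop on the side of the box. Grasp nothing: do not lift the box or shove it out of its place, and leave the other kitchen things where they stand.

Things in the scene. Friction and masses are not known exactly. Their poses are not given: they have to be found in the camera images.
- tiffin: Orange lunch box, about 1 kg, loose (a side push over some 5 N can slide it). 130 mm (x) by 190 mm (y); rim 66 mm high, top 75 mm with the lid shut. Origin: centre of the underside; +x points from its front to the hinge side, +y to the side with the steel keeper loop, z up. The loop stands outside the +y wall at x -55 to -29, y 100 to 110 mm, up to 88 mm high.
- lid_hinge (a point): The middle of the hinge line, on the upper rim of the box's +x side, at (65, 0, 66) mm in the box's frame; its axes are those of the box. The hinge line runs along the box's y.
- tiffin_lid (a joint): Lid angle, rad: 0 shut flat, 1.57 upright over the hinge (starts 0.8 to 1.45, leaning to the box's front). A flat plate reaching 134 mm from the hinge line and 97 mm to either side of its middle; its outer (upper) face lies 9 mm above the plane through the hinge line. Stiff hinge: it stays where it is left; 1 to 2 N near the free edge moves it.
- catch (a joint): Travel of the slide catch along the box's +y, m: 0 = fully open, 0.030 = fully home in the loop, at its stop (starts 0 to 0.006). It rides on the outer face of the lid, slides stiffly (about 1.2 N) and stays where it is left.
- catch_top (a point): Centre of the top of the catch's black thumb-piece: 24 mm (box x) by 16 mm (box y), 18 mm proud of the lid's outer face, 107 mm from the hinge line, at travel 0 20 mm to -y of the lid's middle. A flat steel tongue (5 mm proud) runs from it to +y through two guides 7 mm proud, at 65 and 102 mm to its +y (travel 0); to its -y the lid is bare.
- mug: Bystander: blue ceramic mug, 80 mm wide with a handle, 90 mm high, loose. Origin: centre of its underside.
- tumbler: Bystander: steel tumbler, 68 mm wide, 95 mm high, loose. Origin: centre of its underside.
- spice_jar: Bystander: amber jar with a red cap, 52 mm wide, 80 mm high, loose. Origin: centre of its underside.
- salt_jar: Bystander: white jar with a steel cap, 52 mm wide, 80 mm high, loose. Origin: centre of its underside.
- bowl: Bystander: small steel bowl, 100 mm wide, 45 mm high, loose. Origin: centre of its underside.
- spoon: Bystander: wooden spoon lying on the counter in front of the box, its length along its x. Origin: on the counter under its middle.

How it is judged:
On the way, in this order (a step that is already met when the one before it is completed fails the run):
1. the lid is fully shut while the catch is still open (value of joint tiffin_lid below 0.03 rad and value of joint catch below 0.015 m), for 0.2 s.
2. the catch is fully home with the lid shut (value of joint tiffin_lid below 0.03 rad and value of joint catch above 0.026 m), for 0.2 s.
At the end, for the whole second after the job is handed in: The lid is shut (under 0.03 rad), the catch is home (at least 26 of its 30 mm), the box stands flat and still within 40 mm of where it began, and every other kitchen thing is within 25 mm of where it began (all of step 2 and distance of tiffin from where it was at the start of the episode below 0.04 m and height (world z) of tiffin below 0.008 m and angle between tiffin's own z axis and vertical below 0.05 rad and linear speed of tiffin below 0.02 m/s and distance of each of mug, tumbler, spice_jar, salt_jar, bowl, spoon from where it was at the start of the episode below 0.025 m); the robot touches nothing.
It fails at once if the catch is pushed across while the lid is open (value of joint catch above 0.015 m and value of joint tiffin_lid above 0.08 rad).
It fails at once if the box is lifted or tipped (height (world z) of tiffin above 0.012 m or angle between tiffin's own z axis and vertical above 0.15 rad).
It fails at once if the box is shoved out of its place (more than 40 mm) (distance of tiffin from where it was at the start of the episode above 0.04 m).
It fails at once if another kitchen thing is moved more than 25 mm, lifted or knocked over (distance of any of mug, tumbler, spice_jar, salt_jar, bowl, spoon from where it was at the start of the episode above 0.025 m).
It also fails if it takes over 43 s, if anything falls off the work surface, if the arm or the gripper's body presses on something with over 40 N, if the wrist force passes 120 N, or if a joint passes its speed limit or range.

### The arm

A 6-joint arm with a two-finger parallel gripper is mounted at the origin on the work surface. World frame = base frame: x ahead of the robot, y to its left, z up, the work surface at z = 0. Lengths are in m, angles in rad, forces in N, time in s.
With the tool pointing down it reaches from about 0.25 to 0.725 m from the base axis. Payload 4 kg.
Tool frame: the origin (TCP) lies on the centre line of the jaws, within the pads' length; the fingertips stand ahead of it and the grasp point (between the pads) lies 11 mm behind it (bot.tip_extent is the z of the fingertips in the tool frame, in m); z points along the fingers, y is the direction in which the jaws open and shut (so a half turn about z gives the same grasp; the last joint's range is limited). The gripper opens to 85 mm and grips with 20 to 120 N. Pads are 22 mm wide; open, the fingers measure 114 mm over their backs; the gripper's body (76 mm by 85 mm) begins 54 mm behind the grasp point. The pads swing forward as they close: fully open they stand 13 mm farther back than shut.
Start: joints at [-1.222, 0.241, 0.005, 1.335, 0, 1.571], TCP at [0.171, -0.47, 0.239] pointing down, gripper open.
Joint ranges: [-2.72, 2.72], [-1.05, 1.87], [-1.09, 1.28], [-1.99, 2.15], [-1.42, 1.44], [-3.14, 3.14]. Speed limits (rad/s): [2.79, 2.79, 3.14, 3.14, 3.14, 3.14].

### API

Orientations are given as a unit quaternion [x, y, z, w].
In Python, from workcell import bot gives the robot as it stands.
- The arm moves only by the shell command python3 -m jog 'ROWS'. ROWS is JSON, a list that holds one entry, the list of rows, each a list of 7 numbers: the shift along the world's x, y, z in m, then the turn, a rotation vector about the world's x, y, z in degrees, then the closure in counts, from 0 (fully open) to 255 (shut). In form: [[[tx, ty, tz, ax, ay, az, fingers], ...]]. A call has 1 to 10 rows; each row is the pose to reach, as a shift and turn from the pose commanded when the call began; what a row does not reach only later rows make up. A row lasts 1/12 s, in which the tool goes at most 41.7 mm and 7.16 degrees, less where a joint would pass 70% of its speed; a pose out of reach is approached as far as the arm can. A call with a gripper value outside its range is refused whole. The fingers move at their own pace and stop on an object; the grip force is fixed at half the most. Time passes only in rows, so rows that repeat a pose let the fingers close. It gives the time, the measured TCP pose, the force and the opening at its end, in the units of the state.
- bot.get_obs(): the state, without advancing time (a new reading comes with each control period).
- bot.camera(name): name is "scene" or "top" or "wrist"; returns the picture (400x640x3 uint8, blue, green, red); there is no depth.
- bot.camera_model(name): a dict with "K" (3x3 intrinsics, pixels), "T" (4x4, takes a point from camera to world coordinates). Camera axes: x right, y down, z forward; pixel columns grow to the right and rows downward; lengths in m; the calibration is good to about 2 mm. A picture is of the moment at which its call begins: read the wrist's pose just before it. camera_model takes no time and is no camera call; for the wrist camera it gives the pose at the moment of the call.
- bot.job_done(): hands the job in, once; it reports no verdict.
The state is a dict: "clock": time; "joint_pos": joint angles; "joint_vel": joint speeds; "tau": joint torques, N m; "eef_pos": TCP position; "tool_rot": TCP orientation; "ft_force": force on the tool from outside, world axes, zero at the start; "ft_torque": the same for the moment, N m; "grip_width": finger opening in m.
Only numpy, scipy, OpenCV 4.12 (cv2) and the standard library are available. Lean on these libraries where they do the work, as an engineer would, in place of code of your own. Each camera call takes 0.05 s, during which the arm holds its last target. There are 200 camera calls.

## Working session

There is one attempt and no reset: what is moved stays moved. The work goes in short steps, Python scripts to look and compute and a shell command to move; the robot and the scene stay as the last step left them, time stands still between calls to the robot, and variables do not carry over. Pictures are saved under pics/ and viewed, about 8 in all and at most 12, crops included, and the job is handed in when it is done.

```bash
mkdir -p pics; python3 - <<'E'
from workcell import bot
import cv2,numpy as np
for n in("scene","top"):
    cv2.imwrite(f"pics/{n}0.png",bot.camera(n)); m=bot.camera_model(n); print(n,np.round(m["K"],1).tolist(),np.round(m["T"],3).tolist())
o=bot.get_obs();print({k:np.round(v,3).tolist() for k,v in o.items()},bot.tip_extent)
E
```

```text
scene [[399.2, 0.0, 323.3], [0.0, 399.2, 192.4], [0.0, 0.0, 1.0]] [[-0.706, 0.462, -0.537, 1.105], [0.708, 0.47, -0.526, 0.517], [0.01, -0.752, -0.659, 0.69], [0.0, 0.0, 0.0, 1.0]]
top [[363.2, 0.0, 313.3], [0.0, 363.2, 196.3], [0.0, 0.0, 1.0]] [[0.014, -0.997, 0.074, 0.534], [-1.0, -0.013, 0.011, 0.021], [-0.01, -0.074, -0.997, 0.927], [0.0, 0.0, 0.0, 1.0]]
{'clock': 0.1, 'joint_pos': [-1.222, 0.241, 0.004, 1.335, 0.0, 1.571], 'joint_vel': [-0.0, -0.003, 0.001, -0.0, -0.001, 0.001], 'tau': [0.0, -37.314, 25.301, 0.011, -0.0, 0.0], 'eef_pos': [0.171, -0.469, 0.238], 'tool_rot': [0.985, 0.174, -0.0, -0.001], 'ft_force': [-0.205, -0.852, -0.279], 'ft_torque': [-0.031, 0.005, -0.004], 'grip_width': 0.085} 0.008
```

View pics/scene0.png

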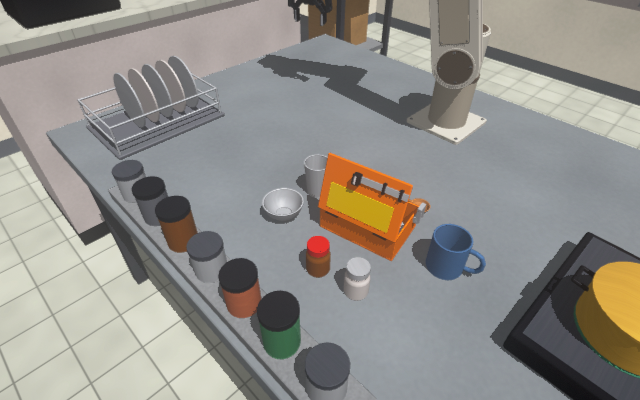

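View pics/top0.png

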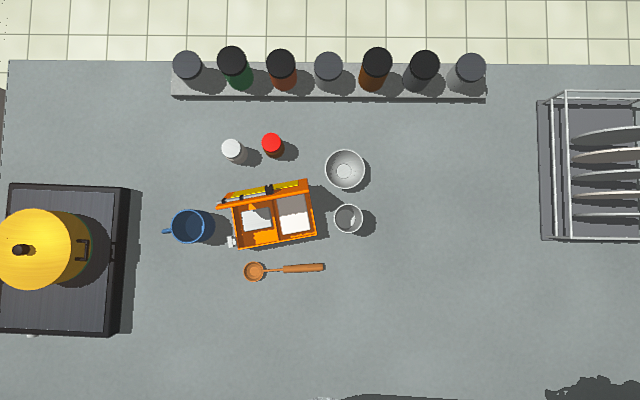

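Top: the box is around (275,220), with its hinge side up (+x) and the loop at (232,241) on the left (+y). The mug is at (190,226), the tumbler at (348,219), and the jars are behind the lid. The lid is near upright. I'll enlarge for corner pixels.

```bash
python3 - <<'E'
import cv2,numpy as np
a=cv2.imread("pics/top0.png")[165:260,205:330];b=cv2.imread("pics/scene0.png")[145:260,310:440]
a=cv2.resize(a,(750,570),interpolation=cv2.INTER_CUBIC);cv2.imwrite("pics/topc.png",a)
b=cv2.resize(b,(650,575),interpolation=cv2.INTER_CUBIC);cv2.imwrite("pics/scc.png",b)
E
```

```text
(no output)
```

View pics/topc.png

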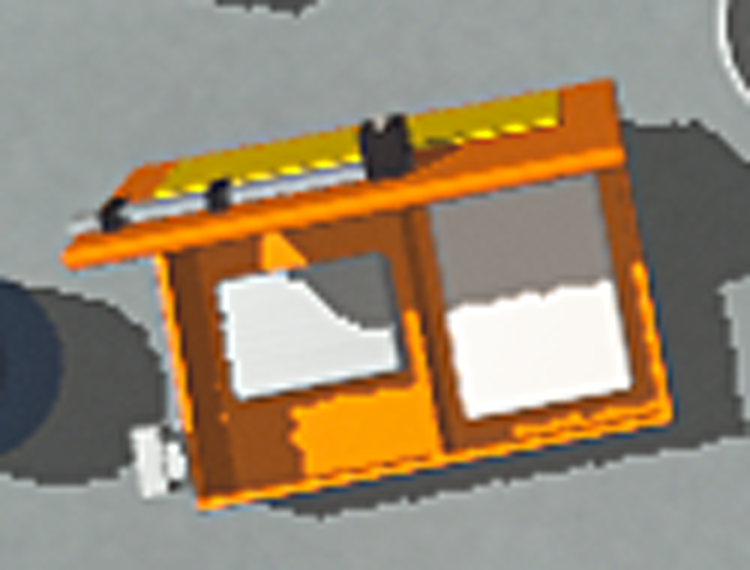

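View pics/scc.png

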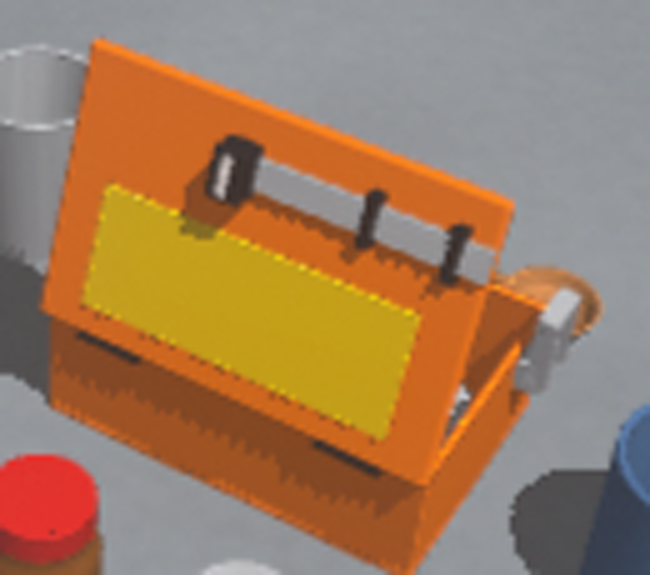

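Crop of top: the front rim corners are at crop (200,508) and (670,418), and the lid's free edge runs from (65,262) to (625,158). Crop of scene: the free-edge corners are (95,40) and (512,203), the hinge-edge corners (45,312) and (425,485), and the thumb-piece is at (238,165).

```bash
cat > h.py <<'E'
from workcell import bot
import numpy as np
def ray(n,u,v,m=None):
    m=m or bot.camera_model(n); d=m["T"][:3,:3]@np.linalg.solve(m["K"],[u,v,1.]); return m["T"][:3,3],d/np.linalg.norm(d)
def plane(n,u,v,z):
    o,d=ray(n,u,v); return o+d*(z-o[2])/d[2]
def tri(a,b):
    (o,d),(p,e)=a,b; s=np.linalg.lstsq(np.c_[d,-e],p-o,rcond=None)[0]; x,y=o+d*s[0],p+e*s[1]; return (x+y)/2,np.linalg.norm(x-y)
E
python3 - <<'E'
from h import *
np.set_printoptions(precision=4,suppress=True)
T=lambda x,y:(205+x/6-.4,165+y/6-.4); S=lambda x,y:(310+x/5-.4,145+y/5-.4)
A=plane("top",*T(200,508),.066);B=plane("top",*T(670,418),.066);print(A,B,np.linalg.norm(A-B))
yv=(A-B)/np.linalg.norm(A-B);xv=np.array([yv[1],-yv[0],0]);c=(A+B)/2+.065*xv;c[2]=0
print("yaw",np.degrees(np.arctan2(xv[1],xv[0])),"c",c,"hinge",c+.065*xv)
R=np.c_[xv,yv,[0,0,1]]
for n,t,s in(("free-y",(612,82+75),(95,40)),("free+y",(65,258),(512,203)),("thumb",(385,150),(238,168))):
    p,e=tri(ray("top",*T(*t)),ray("scene",*S(*s)));print(n,p,e,"box",R.T@(p-c))
for s in((45,312),(425,485)):
    p=plane("scene",*S(*s),.072);print("hinge corner",p,R.T@(p-c))
for n,u,v,z in(("mug",193,226,.09),("tumbler",348,218,.095),("spice",271,143,.08),("salt",231,148,.08),("bowl",345,168,.045),("spoonhead",255,271,.01)):print(n,plane("top",u,v,z)[:2],R.T@(plane("top",u,v,z)-c))
E
```

```text
[0.4701 0.2063 0.066 ] [0.5079 0.0221 0.066 ] 0.18800612717974036
yaw 11.577525815844753 c [0.5527 0.1272 0.    ] hinge [0.6164 0.1403 0.    ]
free-y [0.6008 0.0408 0.1942] 0.004833023849500464 box [ 0.0298 -0.0943  0.1942]
free+y [0.5629 0.2266 0.1934] 0.00091133006593346 box [0.03   0.0953 0.1934]
thumb [0.6027 0.1222 0.1726] 0.00041526082464517715 box [ 0.0479 -0.015   0.1726]
hinge corner [0.6447 0.052  0.072 ] [ 0.075  -0.0922  0.072 ]
hinge corner [0.6059 0.236  0.072 ] [0.0739 0.0958 0.072 ]
mug [0.5236 0.3065] [0.0075 0.1814 0.09  ]
tumbler [ 0.5467 -0.05  ] [-0.0414 -0.1724  0.095 ]
spice [0.7218 0.132 ] [ 0.1667 -0.0293  0.08  ]
salt [0.7088 0.2266] [0.1728 0.066  0.08  ]
bowl [ 0.6696 -0.0461] [ 0.0797 -0.1933  0.045 ]
spoonhead [0.4128 0.1741] [-0.1277  0.074   0.01  ]
```

```bash
python3 -m jog '[[[0.03,0.03,0.035,0,0,-6,255],[0.06,0.06,0.035,0,0,-8.4,255],[0.09,0.09,0.035,0,0,-8.4,255],[0.12,0.12,0.035,0,0,-8.4,255],[0.15,0.15,0.035,0,0,-8.4,255],[0.17,0.18,0.035,0,0,-8.4,255],[0.195,0.21,0.035,0,0,-8.4,255],[0.22,0.24,0.035,0,0,-8.4,255],[0.245,0.27,0.035,0,0,-8.4,255],[0.27,0.30,0.035,0,0,-8.4,255]]]'
```

```text
clock: 0.93
eef_pos: [0.4417, -0.1678, 0.2741]
tool_rot: [0.995, 0.101, -0.0, -0.0]
ft_force: [0.2, -0.6, -0.4]
grip_width: -0.0002
```

```bash
python3 -m jog '[[[0.025,0.025,0,0,0,0,255],[0.05,0.055,0,0,0,0,255],[0.075,0.085,0,0,0,0,255],[0.1,0.115,0,0,0,0,255],[0.125,0.145,0,0,0,0,255],[0.15,0.175,0,0,0,0,255],[0.17,0.205,0,0,0,0,255],[0.19,0.235,0,0,0,0,255],[0.197,0.248,0,0,0,0,255],[0.197,0.248,0,0,0,0,255]]]'
python3 - <<'E'
from h import *; import cv2
a=bot.camera("wrist");b=bot.camera("top")[150:270,200:340]
cv2.imwrite("pics/w1.png",cv2.hconcat([cv2.resize(a,(480,300)),cv2.resize(b,(320,300))[:,:]]))
o=bot.get_obs();print(o["eef_pos"],bot.tip_extent)
E
```

```text
clock: 1.77
eef_pos: [0.6388, 0.0819, 0.272]
tool_rot: [0.995, 0.103, -0.001, -0.0]
ft_force: [-0.5, -0.8, -0.6]
grip_width: -0.0001
[0.63756871 0.07855978 0.27307027] 0.008
```

View pics/w1.png

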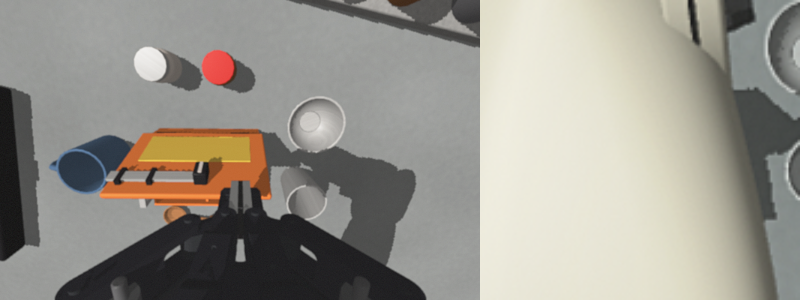

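Wrist picture: the lid is upright, the thumb-piece is at (201,172) and the fingertips at (240,190), to its -y. I'll go down behind the lid and start the arc.

```bash
python3 -m jog '[[[0,0,-0.03,0,0,0,255],[0,0,-0.06,0,0,0,255],[0,0,-0.085,0,0,0,255],[0,0,-0.085,0,0,0,255],[-0.014,-0.003,-0.085,0,0,0,255],[-0.027,-0.0055,-0.086,0,0,0,255],[-0.033,-0.0065,-0.088,0,0,0,255],[-0.039,-0.008,-0.091,0,0,0,255],[-0.046,-0.0095,-0.094,0,0,0,255],[-0.053,-0.011,-0.097,0,0,0,255]]]'; python3 - <<'E'
from h import *; import cv2
cv2.imwrite("pics/w2.png",bot.camera("wrist"));print(bot.get_obs()["ft_force"])
E
```

```text
clock: 2.7
eef_pos: [0.5855, 0.0663, 0.1793]
tool_rot: [0.995, 0.1, 0.002, 0.0]
ft_force: [0.3, 0.9, 0.3]
grip_width: -0.0001
[-1.42792071 -0.95409042 -0.64340081]
```

View pics/w2.png

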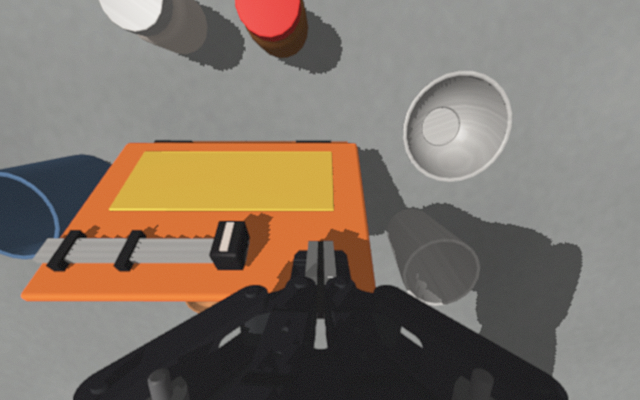

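The fingertips (320,255) sit behind the free edge, clear of the thumb-piece (230,245). Continuing the arc.

```bash
python3 -m jog '[[[-0.009,-0.002,-0.008,0,0,0,255],[-0.018,-0.0035,-0.015,0,0,0,255],[-0.026,-0.005,-0.023,0,0,0,255],[-0.033,-0.007,-0.0315,0,0,0,255],[-0.040,-0.008,-0.041,0,0,0,255],[-0.046,-0.0095,-0.051,0,0,0,255],[-0.0505,-0.0105,-0.061,0,0,0,255],[-0.054,-0.011,-0.072,0,0,0,255],[-0.054,-0.011,-0.072,0,0,0,255]]]'
```

```text
clock: 3.5
eef_pos: [0.5294, 0.0554, 0.1045]
tool_rot: [0.995, 0.1, -0.001, 0.0]
ft_force: [0.1, -0.4, -0.7]
grip_width: 0.0002
```

```bash
python3 -m jog '[[[-0.002,0,-0.006,0,0,0,255],[-0.003,0,-0.012,0,0,0,255],[-0.004,-0.001,-0.017,0,0,0,255],[-0.004,-0.001,-0.020,0,0,0,255],[-0.004,-0.001,-0.022,0,0,0,255],[-0.004,-0.001,-0.022,0,0,0,255]]]'; python3 - <<'E'
from h import *; import cv2
print(bot.get_obs()["ft_force"],bot.get_obs()["eef_pos"])
cv2.imwrite("pics/w3.png",cv2.hconcat([cv2.resize(bot.camera("wrist"),(400,250)),cv2.resize(bot.camera("scene")[120:270,280:520],(400,250))]))
E
```

```text
clock: 4.0
eef_pos: [0.5269, 0.0551, 0.0833]
tool_rot: [0.995, 0.101, -0.0, 0.0]
ft_force: [-0.8, -0.0, -0.1]
grip_width: -0.0002
[-0.75414237 -0.01499696 -0.13350513] [0.52692256 0.05510615 0.08327182]
```

View pics/w3.png

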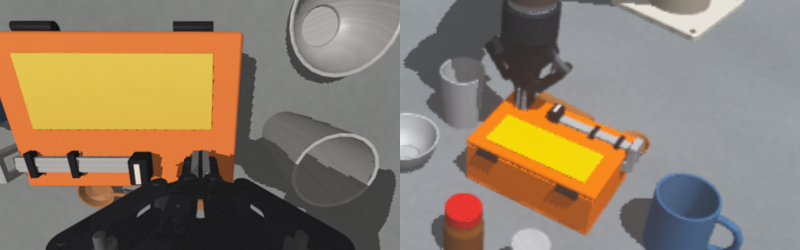

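The lid looks nearly flat. I'll press down until the force shows it is seated.

```bash
python3 -m jog '[[[0,0,-0.001,0,0,0,255],[0,0,-0.002,0,0,0,255],[0,0,-0.003,0,0,0,255],[0,0,-0.003,0,0,0,255]]]';python3 -m jog '[[[0,0,-0.001,0,0,0,255],[0,0,-0.002,0,0,0,255],[0,0,-0.002,0,0,0,255]]]'
```

```text
clock: 4.43
eef_pos: [0.5273, 0.0552, 0.0828]
tool_rot: [0.995, 0.101, 0.001, 0.0]
ft_force: [-5.3, -0.4, 14.0]
grip_width: 0.0001
clock: 4.68
eef_pos: [0.5273, 0.0552, 0.0826]
tool_rot: [0.995, 0.101, 0.002, 0.0]
ft_force: [-8.7, -1.1, 26.0]
grip_width: 0.0002
```

Seated: 26 N, fingertips at 74.6 mm, against a lid top of 75 mm. I'll lift slightly and push the catch along box +y.

```bash
python3 -m jog '[[[0,0,0.006,0,0,0,255],[0,0,0.0115,0,0,0,255],[0,0,0.0115,0,0,0,255]]]'; python3 -m jog '[[[-0.001,0.005,0,0,0,0,255],[-0.002,0.010,0,0,0,0,255],[-0.003,0.015,0,0,0,0,255],[-0.004,0.020,0,0,0,0,255],[-0.005,0.0245,0,0,0,0,255],[-0.006,0.029,0,0,0,0,255],[-0.007,0.033,0,0,0,0,255],[-0.0075,0.037,0,0,0,0,255],[-0.008,0.040,0,0,0,0,255],[-0.008,0.040,0,0,0,0,255]]]'; python3 - <<'E'
from h import *; import cv2
w=bot.camera("wrist");s=bot.camera("scene")[140:230,310:450]
cv2.imwrite("pics/w4.png",cv2.hconcat([cv2.resize(w,(400,250)),cv2.resize(s,(390,250))]))
E
```

```text
clock: 4.93
eef_pos: [0.5279, 0.0552, 0.0911]
tool_rot: [0.995, 0.101, 0.001, -0.0]
ft_force: [-0.4, 0.4, 0.1]
grip_width: -0.0
clock: 5.77
eef_pos: [0.5186, 0.0957, 0.0897]
tool_rot: [0.995, 0.101, -0.0, -0.0]
ft_force: [0.7, 0.1, 0.1]
grip_width: -0.0002
```

View pics/w4.png

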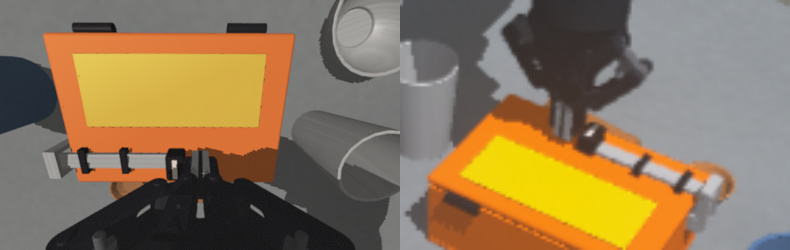

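The lid is flat. The tip (203,160) is just beside the thumb-piece (175,162). Continuing slowly while watching the force.

```bash
python3 -m jog '[[[-0.001,0.003,0,0,0,0,255],[-0.0015,0.006,0,0,0,0,255],[-0.002,0.009,0,0,0,0,255],[-0.002,0.010,0,0,0,0,255],[-0.002,0.010,0,0,0,0,255]]]'; python3 -m jog '[[[-0.0005,0.002,0,0,0,0,255],[-0.001,0.004,0,0,0,0,255],[-0.001,0.005,0,0,0,0,255],[-0.001,0.005,0,0,0,0,255]]]'; python3 - <<'E'
from h import *; import cv2
w=bot.camera("wrist")[150:350,40:440];cv2.imwrite("pics/w5.png",cv2.resize(w,(800,400)))
E
```

```text
clock: 6.28
eef_pos: [0.5169, 0.1054, 0.0899]
tool_rot: [0.995, 0.101, 0.0, -0.0]
ft_force: [0.7, -0.5, 0.7]
grip_width: -0.0004
clock: 6.62
eef_pos: [0.5164, 0.1079, 0.0899]
tool_rot: [0.995, 0.103, -0.0, -0.001]
ft_force: [0.4, -1.3, 0.5]
grip_width: -0.0003
```

View pics/w5.png

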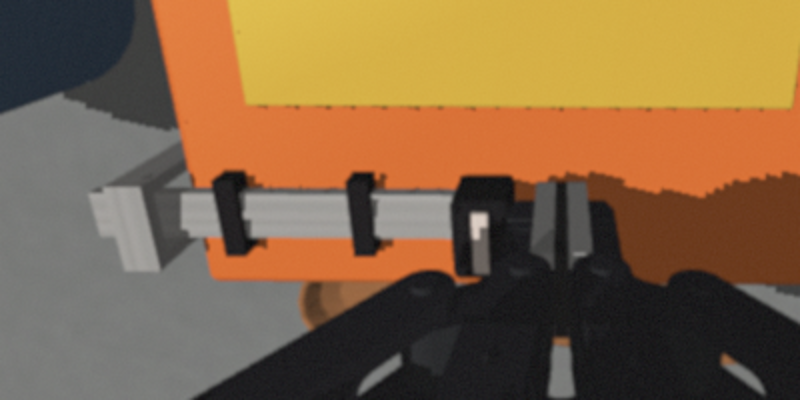

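Thumb-to-guide spacing of about 125 px, against 130 px for the 37 mm guide spacing, suggests the travel is near 29 mm. The tongue end shows beyond the loop at (100,210). I'll push until the stop is felt.

```bash
for i in 1 ; do python3 -m jog '[[[-0.0003,0.0015,0,0,0,0,255],[-0.0005,0.0025,0,0,0,0,255],[-0.0005,0.0025,0,0,0,0,255]]]'; done; python3 - <<'E'
from h import *; print(bot.get_obs()["ft_force"])
E
```

```text
clock: 6.92
eef_pos: [0.5163, 0.1085, 0.0899]
tool_rot: [0.995, 0.103, -0.0, -0.001]
ft_force: [0.2, -3.6, 0.8]
grip_width: 0.0002
[ 0.17965826 -3.57009627  0.76223583]
```

```bash
python3 -m jog '[[[-0.0003,0.0015,0,0,0,0,255],[-0.0005,0.002,0,0,0,0,255],[-0.0005,0.002,0,0,0,0,255]]]'
```

```text
clock: 7.17
eef_pos: [0.5162, 0.1088, 0.0899]
tool_rot: [0.995, 0.104, 0.0, -0.001]
ft_force: [1.6, -5.4, 1.5]
grip_width: -0.0001
```

At the stop: 5.4 N with almost no movement. I'll back off along -y, lift, and check.

```bash
python3 -m jog '[[[0.002,-0.01,0,0,0,0,255],[0.004,-0.02,0,0,0,0,255],[0.004,-0.02,0.03,0,0,0,255],[0.004,-0.02,0.06,0,0,0,255],[0.004,-0.02,0.09,0,0,0,255],[0.004,-0.02,0.12,0,0,0,255],[-0.02,-0.05,0.14,0,0,0,255],[-0.05,-0.08,0.14,0,0,0,255],[-0.08,-0.11,0.14,0,0,0,255],[-0.1,-0.14,0.14,0,0,0,255]]]'; python3 -m jog '[[[-0.03,-0.03,0,0,0,0,255],[-0.06,-0.06,0,0,0,0,255],[-0.08,-0.09,0,0,0,0,255],[-0.1,-0.12,0,0,0,0,255],[-0.1,-0.15,0,0,0,0,255],[-0.1,-0.15,0,0,0,0,255]]]'; python3 - <<'E'
from h import *; import cv2
a=cv2.resize(bot.camera("top")[165:260,205:330],(400,304),interpolation=2);b=cv2.resize(bot.camera("scene")[150:270,300:458],(400,304),interpolation=2)
cv2.imwrite("pics/f.png",cv2.hconcat([a,b]))
E
```

```text
clock: 8.0
eef_pos: [0.4137, -0.0306, 0.23]
tool_rot: [0.994, 0.105, -0.0, -0.002]
ft_force: [1.1, -0.8, -0.0]
grip_width: -0.0001
clock: 8.5
eef_pos: [0.315, -0.1839, 0.2301]
tool_rot: [0.995, 0.101, 0.001, -0.001]
ft_force: [0.5, -0.4, 0.6]
grip_width: -0.0003
```

View pics/f.png

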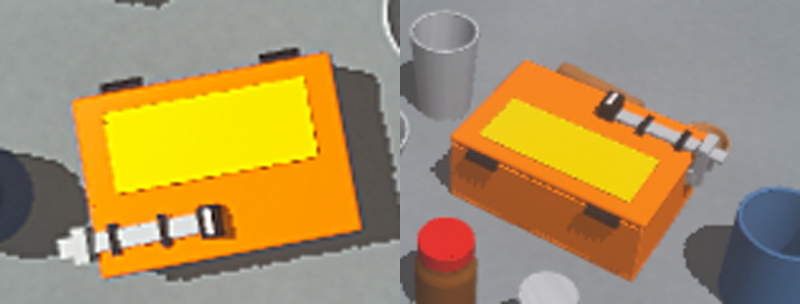

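The lid is flat and the tongue protrudes past the loop in both views: top crop (65,245), scene crop (722,155). One numeric check of the travel, then I'll hand in.

```bash
python3 - <<'E'
from h import *
T=lambda x,y:(205+x/3.2-.4,165+y/3.2-.4)
t=plane("top",*T(212,219),.093);g=plane("top",*T(165,230),.082);g2=plane("top",*T(113,240),.082)
yv=np.array([-.2007,.9797,0]);print("travel by guide1, guide2:",.065-(g-t)@yv,.102-(g2-t)@yv)
A=plane("top",*T(104,276),.075);B=plane("top",*T(361,229),.075);print(A,B)
bot.job_done()
E
```

```text
travel by guide1, guide2: 0.028664356869271497 0.027331309663411282
[0.46712053 0.20618678 0.075     ] [0.50378229 0.01935875 0.075     ]
the job is handed in; nothing more can be done
```

I pushed the tiffin lid shut from behind with closed fingertips, pushed the slide catch home, and handed the job in at about 8.6 s. No verdict was reported.

- **Lid:** I pressed it down to 26 N, with the fingertips at 74.6 mm against a nominal lid top of 75 mm. The final pictures show it flat.
- **Catch:** I pushed it until it stopped moving, at 5.4 N. From the last top picture I estimate about 27 to 29 mm of its 30 mm travel (26 needed), with pixel reading good to a millimetre or two. The pictures show the tongue going through the loop and out beyond it.
- **Box:** Its front corners are within about 3 to 5 mm of where they were at the start.
- **Other things:** I kept the arm clear of them and felt no unexpected contact. I did not re-measure their positions at the end. The final crops show the tumbler, mug and jars standing, but only the spoon's edge and almost none of the bowl.
- **Arm:** It ended well clear of the scene, touching nothing.

No check failed or disagreed.

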